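Pack the chisel tray

ROBOT

A 6-joint arm with a two-finger parallel gripper is mounted at the origin on the work surface; the furniture and walls round the work are solid. World frame = base frame: x ahead of the robot, y to its left, z up, the work surface at z = 0. Lengths are in m, angles in degrees, forces in N, time in s.
With the tool pointing down it reaches from about 0.4 to 0.825 m from the base axis. Payload 7 kg.
Tool frame: the origin (TCP) lies between the finger pads; the fingertips stand 22 mm ahead of it and the grasp point (between the pads) lies 3 mm ahead of it; z points along the fingers, y is the line along which they close (so a half turn about z gives the same grasp; the last joint's range is limited). The gripper opens to 88 mm and grips with 3 to 60 N. Pads are 19 mm wide; open, the fingers measure 130 mm over their backs; the gripper's body (78 mm by 193 mm) begins 47 mm behind the grasp point.
Start: joints at [84.746, 20.546, 0.682, 0, -70.136, -16.507], TCP at [0.25, 0.627, 0.249] pointing down, gripper open.
Joint ranges: [-176.03, 176.03], [-82.01, 121.73], [-58.28, 71.71], [-173.87, 95.51], [-174.79, -0.11], [-173.66, 173.66]. Speed limits (degrees/s): [136.94, 136.94, 172.46, 180, 180, 180].

INTERFACE

Orientations are given as [roll, pitch, yaw] about the fixed x, y, z axes, in that order (R = Rz(yaw) Ry(pitch) Rx(roll)).
In Python, from plant import ctrl gives the robot as it stands.
- The arm moves only by the tool apply_moves, never from a script. Its argument "targets" is a list of rows, each an object with "travel": the shift along the tool's x, y, z in mm, a list of three; "roll": the turn about the tool's z in degrees; "jaw": the finger opening in mm, from 0 to 87.6. In form: [{"travel": [tx, ty, tz], "roll": roll, "jaw": jaw}, ...]. A call has 1 to 10 rows; each row shifts and turns the commanded pose from where the row before left it, along the tool's axes as they then stand; what a row does not reach is not made up. A row lasts 1/10 s, in which the tool goes at most 50 mm and 8.59 degrees, less where a joint would pass 70% of its speed; a pose out of reach is approached as far as the arm can. A call with a gripper value outside its range is refused whole. The fingers move at their own pace and stop on an object; the grip force is fixed at half the most. Time passes only in rows, so rows that do not move let the fingers close. It gives the time, the measured TCP pose, the force, the opening and the grip force at its end, in the units of the state.
- ctrl.get_obs(): the state, without advancing time (a new reading comes with each control period).
- ctrl.snapshot(name): name is "scene" or "side" or "wrist"; returns the picture (384x512x3 uint8, red, green, blue); there is no depth.
- ctrl.calibration(name): a dict with "K" (3x3 intrinsics, pixels), "extrinsics" (4x4, takes a point from camera to world coordinates); the wrist camera has in their place "hand_eye" (4x4, takes a point from camera to tool coordinates, whose origin is the TCP and whose axes are the flange's). Camera axes: x right, y down, z forward; pixel columns grow to the right and rows downward; lengths in m; the calibration is good to about 2 mm. A picture is of the moment at which its call begins: read the wrist's pose just before it. calibration takes no time and is no camera call.
- ctrl.close_job(): hands the job in; it is judged then, once.
The state is a dict: "clock": time; "joint_pos": joint angles; "qvel": joint speeds; "tau": joint torques, N m; "tool_pos": TCP position; "orientation": TCP orientation; "force": force on the tool from outside, world axes, zero at the start; "moment": the same for the moment, N m; "opening": finger opening in m; "gripper_force": force on a finger pad.
Only numpy, scipy, OpenCV 4.12 (cv2) and the standard library are available. Lean on these libraries where they do the work, as an engineer would, in place of code of your own. Each camera call takes 0.05 s, during which the arm holds its last target. There are 200 camera calls.

TASK

Pack the paring kit into its plywood tray: lay each of the two chisels in the nest cut for it, the wide one in the wide blade slot and the narrow one in the narrow slot, blade down in the slot and handle in the open part. Lay the long beech striking block flat in the plain bay and then the cork sanding block lengthwise on top of it, centred, since the longer block must carry the shorter. The file and the short wooden offcut do not belong to the kit: leave them lying where they are.

Things in the scene. Friction and masses are not known exactly. Their poses are not given: they have to be found in the camera images.
- wide_chisel_handle (a point): Wide chisel, loose, lying flat: 250 mm long, yellow round handle, smooth blade 20 wide, 4 thick. Point on the handle's axis, 14.5 mm above the tool's flat underside, 65 mm from the handle's end, 185 mm from the cutting edge. x along the tool to the cutting edge, z up. Handle 118 long (65 behind this point, 53 ahead), 28 wide, 29 high. Grip the handle here or up to 30 mm ahead.
- narrow_chisel_handle (a point): Narrow chisel, loose, lying flat: 230 mm long, plain beech handle, smooth blade 12 wide, 4 thick. Point on the handle's axis, 14.5 mm above the tool's flat underside, 65 mm from the handle's end, 165 mm from the cutting edge. x along the tool to the cutting edge, z up. Handle 118 long (65 behind this point, 53 ahead), 28 wide, 29 high. Grip the handle here or up to 30 mm ahead.
- striking_block: Beech striking block, loose: long plain block with bevelled edges, 54 mm (x) by 170 (y) by 46 high, about 330 g. Origin at the centre of its underside, z up. Grip it across its 54 mm width.
- cork_block: Cork sanding block, loose: brown block with dark red abrasive round its underside, 61 mm (x) by 114 (y) by 35 high, about 60 g. Origin at the centre of its underside, z up. Grip it across its 61 mm width.
- flat_file: File, loose, NOT part of the kit: beech handle like the narrow chisel's, but a rough toothed grey blade 16 mm wide, 17 thick at the handle; 280 mm long over all, 29 high. Origin at the middle of its length on the underside, x to the tip. Leave it where it lies.
- short_offcut: Short wooden offcut, loose, NOT part of the kit: 42 mm (x) by 70 (y) by 34 high, wood like the striking block's but much shorter. Origin at the centre of its underside. Leave it where it lies.
- tray: Plywood tray, fixed: 294 mm (x) by 234 (y) outside, base 6 thick, side walls 26 high, end walls (+x and -x) 52 high with hand slots. Origin at the centre of its underside, on the bench. Three inserts lie side by side across its y, 72 mm apart, in any order, with their x along the tray's x.
- wide_nest: Insert for the wide chisel, fixed in the tray: 276 mm (x) by 71 (y), dark lined floor, pale wood cheeks. Origin at the centre of its underside, 6 mm above the bench; its floor is 8 above that. Blade slot 36 wide, centred, from x = +28 to +134, between cheeks 12 high above the floor; handle part, x = -134 to +28, open to both sides. End stops 12 high. Cutting edge goes to +x; the handle point belongs at x = -60, y = 0.
- narrow_nest: Insert for the narrow chisel, fixed in the tray: as the wide nest, but blade slot only 26 mm wide, centred, from x = +36 to +126; handle part, x = -126 to +36, open to both sides. Origin at the centre of its underside, 6 mm above the bench; floor 8 above that, cheeks and end stops 12 above the floor. Cutting edge goes to +x; the handle point belongs at x = -50, y = 0.
- block_bay: Insert with the plain bay for the blocks, fixed in the tray: 276 mm (x) by 71 (y), one rectangular pocket 192 (x) by 65 (y), its centre at x = -18, y = 0, rims 12 above its floor. Origin at the centre of its underside, 6 mm above the bench; floor 8 above that. The striking block lies in it with its length along x.

How it is judged (in metres and radians):
At the end, for the whole second after the job is handed in: Chisels flat in their own nests, blade in slot (15 mm along, 13 across, 0.12 rad); striking block flat in the bay (15 mm along, 11 across, 0.15 rad), cork block flat on it (20 mm along, 15 across, 0.2 rad), heights within 6 mm; file and offcut within 30 mm of their starts (x of wide_chisel_handle in the frame of wide_nest between -0.075 and -0.045 m and y of wide_chisel_handle in the frame of wide_nest between -0.013 and 0.013 m and z of wide_chisel_handle in the frame of wide_nest between 0.0165 and 0.0285 m and angle between the x axis of wide_chisel_handle and the x axis of wide_nest, either way round below 0.12 rad and angle between each of wide_chisel_handle, narrow_chisel_handle, striking_block, cork_block's own z axis and vertical below 0.1 rad and x of narrow_chisel_handle in the frame of narrow_nest between -0.065 and -0.035 m and y of narrow_chisel_handle in the frame of narrow_nest between -0.013 and 0.013 m and z of narrow_chisel_handle in the frame of narrow_nest between 0.0165 and 0.0285 m and angle between the x axis of narrow_chisel_handle and the x axis of narrow_nest, either way round below 0.12 rad and x of striking_block in the frame of block_bay between -0.033 and -0.003 m and y of striking_block in the frame of block_bay between -0.011 and 0.011 m and z of striking_block in the frame of block_bay between 0.003 and 0.013 m and angle between the y axis of striking_block and the x axis of block_bay, either way round below 0.15 rad and x of cork_block in the frame of striking_block between -0.015 and 0.015 m and y of cork_block in the frame of striking_block between -0.02 and 0.02 m and z of cork_block in the frame of striking_block between 0.04 and 0.052 m and angle between the y axis of cork_block and the y axis of striking_block, either way round below 0.2 rad and distance of each of flat_file, short_offcut from where it was at the start of the episode below 0.03 m); the robot touches nothing.
It fails at once if the file or the short offcut is picked up or pushed more than 60 mm (distance of any of flat_file, short_offcut from where it was at the start of the episode above 0.06 m).
It also fails if it takes over 112 s, if anything falls off the work surface, if the arm or the gripper's body presses on something with over 40 N, if the wrist force passes 120 N, or if a joint passes its speed limit or range.

## Working session

There is one attempt and no reset: what is moved stays moved. The work goes in short steps, Python scripts to look and compute and a tool call to move; the robot and the scene stay as the last step left them, time stands still between calls to the robot, and variables do not carry over. Pictures are saved under pics/ and viewed, at most 14 in all, crops included, and the job is handed in when it is done.

Besides the shell and the picture viewer there is one more tool, called after ">>>" in YAML: its name, and indented under it one key for each argument. apply_moves: Moves the arm, as the interface text tells. Its arguments: {"type":"object","properties":{"targets":{"type":"array","items":{"type":"object","properties":{"travel":{"type":"array","items":{"type":"number"}},"roll":{"type":"number"},"jaw":{"type":"number"}}}}},"required":["targets"]}

```bash
ls; mkdir -p pics
cat > h.py <<'E'
import numpy as np, cv2
from plant import ctrl
def snap(n,f):
    im=np.array(ctrl.snapshot(n)); cv2.imwrite('pics/'+f,im[:,:,::-1]); return im
E
python3 - <<'E'
from h import *
print(ctrl.get_obs())
for n in('scene','side'):
    im=snap(n,n+'0.png'); c=ctrl.calibration(n); print(n,np.round(c['K'],1).tolist(),np.round(c['extrinsics'],4).tolist())
print(ctrl.calibration('wrist'))
a=cv2.imread('pics/scene0.png'); cv2.imwrite('pics/scene0b.png',cv2.resize(a,(800,600),interpolation=cv2.INTER_CUBIC))
E
```

```text
pics
{'clock': 0.0, 'joint_pos': array([ 8.47478841e+01,  2.05908498e+01,  6.33251361e-01, -2.06698299e-02,
       -7.01364674e+01, -1.65069767e+01]), 'qvel': array([-0.04246314,  0.05085646,  0.01158642,  0.05504663,  0.02963816,
       -0.09877178]), 'tau': array([-8.58264157e-04, -5.82719421e+01,  2.93044227e+01,  6.99798077e+00,
        6.82516897e-03, -1.62788510e-04]), 'tool_pos': array([0.25007492, 0.62646731, 0.24762358]), 'orientation': array([ 1.79904290e+02, -8.09968491e-03, -2.17661250e+01]), 'force': array([-0.16347586, -0.39955638, -0.41879345]), 'moment': array([ 6.50293549e-05,  1.19309815e-03, -1.55330798e-02]), 'gripper_force': 0.0, 'opening': 0.08770064289949375}
scene [[450.5, 0.0, 250.7], [0.0, 450.5, 185.3], [0.0, 0.0, 1.0]] [[0.5947, -0.3053, 0.7438, -0.6999], [-0.8038, -0.2091, 0.5569, -0.8699], [-0.0144, -0.929, -0.3697, 0.6445], [0.0, 0.0, 0.0, 1.0]]
side [[479.5, 0.0, 265.5], [0.0, 479.5, 191.4], [0.0, 0.0, 1.0]] [[-0.9935, -0.0591, 0.0971, 0.2902], [-0.1135, 0.4716, -0.8745, 1.4311], [0.0059, -0.8798, -0.4753, 0.8392], [0.0, 0.0, 0.0, 1.0]]
{'K': array([[320.3892368 ,   0.        , 255.04224598],
       [  0.        , 320.3892368 , 191.46452176],
       [  0.        ,   0.        ,   1.        ]]), 'hand_eye': array([[ 1.84281067e-04, -9.58823515e-01, -2.84002523e-01,
         7.61367328e-02],
       [ 9.99999824e-01,  3.36968408e-04, -4.88771006e-04,
         8.53334807e-04],
       [ 5.64345012e-04, -2.84002383e-01,  9.58823408e-01,
        -1.37477570e-01],
       [ 0.00000000e+00,  0.00000000e+00,  0.00000000e+00,
         1.00000000e+00]])}
```

View pics/scene0b.png

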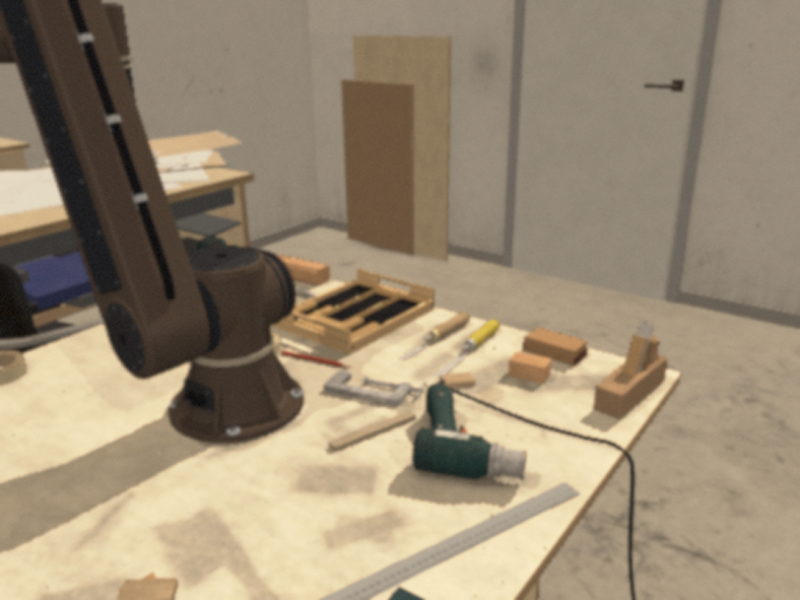

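View pics/side0.png

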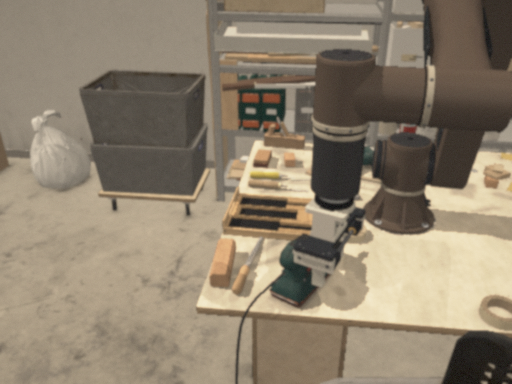

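The scene shows the tray beyond the base, with a beech tool, the yellow chisel, the cork and the offcut to its right. The side view shows the striking block at (222,262) and another beech-handled tool at (247,265). I'll back-project rough positions and look at the wrist view.

```bash
cat >> h.py <<'E'
from scipy.spatial.transform import Rotation as R
def campose(n,o=None):
    c=ctrl.calibration(n)
    if n!='wrist': return c['K'],c['extrinsics']
    T=np.eye(4);T[:3,:3]=R.from_euler('xyz',o['orientation'],degrees=True).as_matrix();T[:3,3]=o['tool_pos']
    return c['K'],T@c['hand_eye']
def bp(K,E,uv,z):
    uv=np.atleast_2d(uv).astype(float)
    d=np.c_[uv,np.ones(len(uv))]@np.linalg.inv(K).T@E[:3,:3].T
    return E[:3,3]+d*((z-E[2,3])/d[:,2])[:,None]
def rect(K,E,im,x0,x1,y0,y1,z,mm=1.0):
    """orthorectify plane z: column -> -y ... x up"""
    s=mm/1000; X,Y=np.meshgrid(np.arange(y1,y0,-s),np.arange(x1,x0,-s))
    P=np.stack([Y,X,np.full_like(X,z)],-1)
    q=(P-E[:3,3])@E[:3,:3]@K.T
    return cv2.remap(im,(q[...,0]/q[...,2]).astype(np.float32),(q[...,1]/q[...,2]).astype(np.float32),cv2.INTER_CUBIC)
def wsnap(f):
    o=ctrl.get_obs(); K,E=campose('wrist',o); im=snap('wrist',f); np.savez('pics/'+f+'.npz',K=K,E=E,im=im); return K,E,im
E
python3 - <<'E'
from h import *
K,E=campose('side')
print(np.round(bp(K,E,[(222,262),(238,290),(262,240),(265,176),(265,184),(263,157),(290,160),(235,195),(222,232)],0.02),3).tolist())
wsnap('w0.png')
E
```

```text
[[0.532, 0.356, 0.02], [0.467, 0.469, 0.02], [0.433, 0.233, 0.02], [0.474, -0.199, 0.02], [0.466, -0.133, 0.02], [0.502, -0.373, 0.02], [0.389, -0.357, 0.02], [0.562, -0.036, 0.02], [0.562, 0.204, 0.02]]
```

View pics/w0.png

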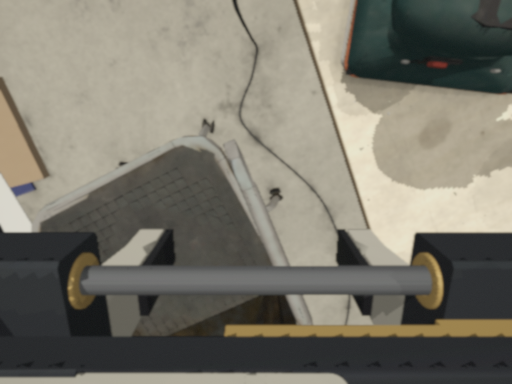

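The wrist view shows only the bench edge and the sander. Moving over the workspace.

>>> apply_moves:
  targets:
    - {"travel": [0, 0, -30], "roll": -7.3, "jaw": 87}
    - {"travel": [0, 0, -30], "roll": -7.3, "jaw": 87}
    - {"travel": [0, 0, -30], "roll": -7.2, "jaw": 87}
    - {"travel": [28, 40, 0], "roll": 0, "jaw": 87}
    - {"travel": [28, 40, 0], "roll": 0, "jaw": 87}
    - {"travel": [28, 40, 0], "roll": 0, "jaw": 87}
    - {"travel": [28, 40, 0], "roll": 0, "jaw": 87}
    - {"travel": [28, 40, 0], "roll": 0, "jaw": 87}
    - {"travel": [28, 40, 0], "roll": 0, "jaw": 87}
    - {"travel": [28, 40, 0], "roll": 0, "jaw": 87}

```text
clock: 1.15
tool_pos: [0.4471, 0.3452, 0.3386]
orientation: [-180.0, -0.0, 0.1]
force: [1.0, 0.2, -0.2]
opening: 0.0872
gripper_force: 0.0
```

>>> apply_moves:
  targets:
    - {"travel": [0, 15, 0], "roll": 0, "jaw": 87}
    - {"travel": [0, 0, 0], "roll": 0, "jaw": 87}
    - {"travel": [0, 0, 0], "roll": 0, "jaw": 87}

```text
clock: 1.45
tool_pos: [0.4463, 0.332, 0.3386]
orientation: [-180.0, 0.0, 0.0]
force: [-0.6, 0.9, -0.5]
opening: 0.0875
gripper_force: 0.0
```

Run:
```python
from h import *
o=ctrl.get_obs();print(o['clock'],o['tool_pos'],o['orientation'],o['joint_pos'])
K,E,im=wsnap('w1.png')
r=rect(K,E,im,0.3,0.7,-0.05,0.6,0.02); cv2.imwrite('pics/r1.png',r[:,:,::-1])
```

```text
1.45 [0.4463225  0.33204182 0.33858484] [-1.79983587e+02  3.00201694e-03  3.66106307e-03] [ 5.68083043e+01  6.66480301e+00 -6.00345700e+00 -1.17857175e-02
 -7.73196491e+01  3.31979423e+01]
```

View pics/w1.png

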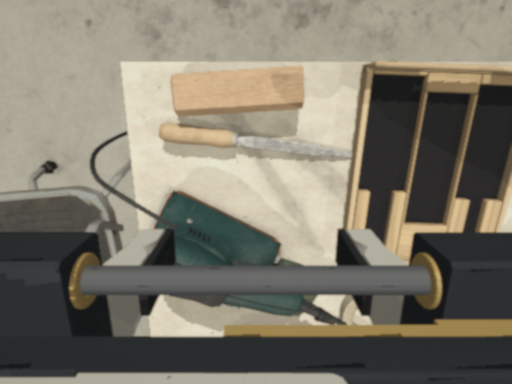

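The striking block spans (172–303, 68–113). The nearby tool is the file, with a grey rough blade at (160–350, 125–157). The tray is at right, with slots towards the bottom of the image. Now the right side.

>>> apply_moves:
  targets:
    - {"travel": [0, 48, 0], "roll": 0, "jaw": 87}
    - {"travel": [0, 48, 0], "roll": 0, "jaw": 87}
    - {"travel": [0, 48, 0], "roll": 0, "jaw": 87}
    - {"travel": [0, 48, 0], "roll": 0, "jaw": 87}
    - {"travel": [0, 48, 0], "roll": 0, "jaw": 87}
    - {"travel": [0, 48, 0], "roll": 0, "jaw": 87}
    - {"travel": [0, 48, 0], "roll": 0, "jaw": 87}
    - {"travel": [0, 48, 0], "roll": 0, "jaw": 87}
    - {"travel": [0, 48, 0], "roll": 0, "jaw": 87}
    - {"travel": [0, 40, 0], "roll": 0, "jaw": 87}

```text
clock: 2.5
tool_pos: [0.447, -0.141, 0.3387]
orientation: [-180.0, -0.0, 0.1]
force: [0.5, 0.3, -0.1]
opening: 0.0869
gripper_force: 0.0
```

>>> apply_moves:
  targets:
    - {"travel": [0, 0, 0], "roll": 0, "jaw": 87}
    - {"travel": [0, 0, 0], "roll": 0, "jaw": 87}
    - {"travel": [0, 0, 0], "roll": 0, "jaw": 87}

```text
clock: 2.8
tool_pos: [0.4472, -0.1388, 0.3384]
orientation: [-180.0, 0.0, 0.1]
force: [0.3, -0.6, 0.0]
opening: 0.0868
gripper_force: 0.0
```

Run:
```python
from h import *
o=ctrl.get_obs();print(o['clock'],o['tool_pos'],o['orientation'],o['joint_pos'])
K,E,im=wsnap('w2.png')
```

```text
2.8 [ 0.447177   -0.13883174  0.33842735] [-1.79988518e+02  1.33841783e-02  1.17198532e-01] [ 6.92288347e+00 -2.30465117e+00 -1.54460254e+01 -1.33356539e-02
 -7.68705553e+01  8.31973443e+01]
```

View pics/w2.png

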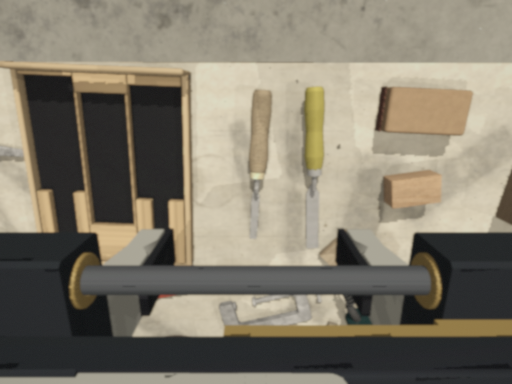

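The tray's slots point to image bottom (world −x). Slot widths: left one (52–75) wide, right one (153–170) narrow, plain bay in the middle. Narrow chisel at (260,90)–(254,237), yellow chisel at (315,87)–(312,247), cork at (382–470, 87–134), offcut at (384–441, 171–206). Rectifying both views for measurement.

Run:
```python
from h import *
d=np.load('pics/w2.png.npz'); r=rect(d['K'],d['E'],d['im'],0.36,0.66,-0.42,0.18,0.02,.75)
d=np.load('pics/w1.png.npz'); r1=rect(d['K'],d['E'],d['im'],0.46,0.66,0.0,0.6,0.02,.75)[:172]
v=np.vstack([r,r1])
for i in range(0,800,67): pass
cv2.imwrite('pics/rr.png',v[:,:,::-1]); print(v.shape)
```

```text
(573, 800, 3)
```

View pics/rr.png

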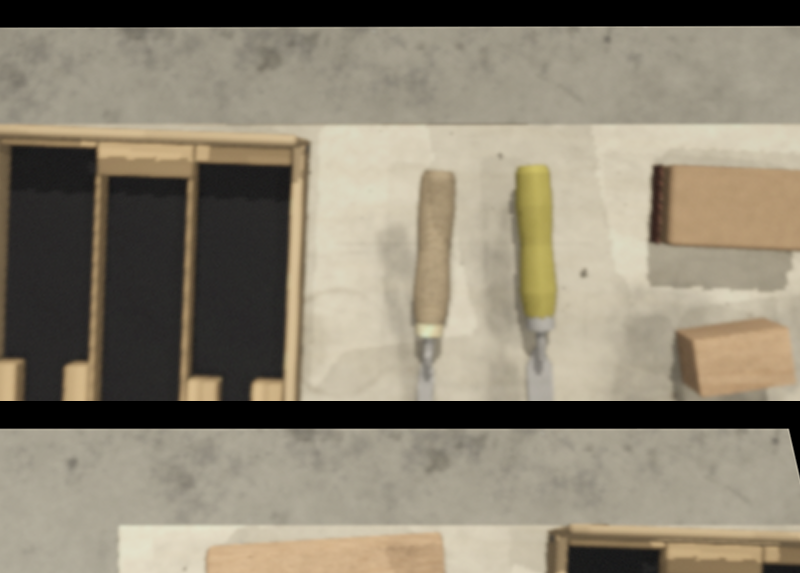

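Run:
```python
from h import *
a=cv2.imread('pics/w2.png');b=cv2.imread('pics/w1.png')
A=cv2.resize(a[60:260,0:200],None,fx=2,fy=2,interpolation=cv2.INTER_CUBIC)
B=cv2.resize(b[60:165,150:370],None,fx=1.8,fy=1.8,interpolation=cv2.INTER_CUBIC)
C=cv2.resize(a[80:180,370:480],None,fx=3,fy=3,interpolation=cv2.INTER_CUBIC)
v=np.zeros((600,800,3),np.uint8); v[:400,:400]=A; v[400:400+B.shape[0],:B.shape[1]]=B; v[:C.shape[0],430:430+C.shape[1]]=C
D=cv2.resize(a[80:250,240:335],None,fx=1.7,fy=1.7,interpolation=cv2.INTER_CUBIC); v[305:305+D.shape[0],450:450+D.shape[1]]=D
cv2.imwrite('pics/crops.png',v)
```

```text
(no output)
```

View pics/crops.png

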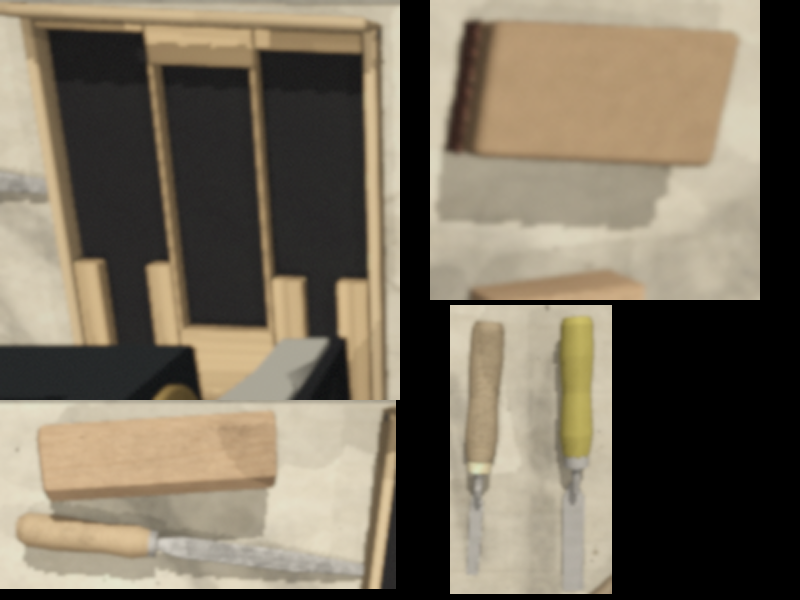

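Run:
```python
from h import *
d2=np.load('pics/w2.png.npz'); d1=np.load('pics/w1.png.npz')
def P(d,pts,off,sc,org,z): 
    uv=(np.array(pts,float)-org)/sc+off; return bp(d['K'],d['E'],uv,z)[:,:2]
def show(n,p): print(n,(np.round(p*1000,0)).astype(int).tolist())
T=lambda pts,z:P(d2,pts,(0,60),2,(0,0),z)
show('bayfloorL',T([(163,68),(188,325)],.014)); show('bayrimR',T([(252,68),(268,325)],.026)); show('bayfloor near R',T([(268,325)],.014))
show('widecheek',T([(105,260),],.014));show('  ',T([(148,262),(148,345)],.026))
show('narrowcheek',T([(305,278)],.014));show(' ',T([(337,280),(343,360)],.026))
show('tray far wall top',T([(0,5),(370,20)],.052)); show('tray right wall',T([(380,60),(384,400)],.026))
show('cheekfronts',T([(90,258),(160,262),(290,276),(350,280)],.026))
Dm=lambda pts,z:P(d2,pts,(240,80),1.7,(450,305),z)
for n,a in(('nar',[(488,322),(480,468),(473,573)]),('wide',[(577,318),(576,460),(572,590)])):
    q=np.vstack([Dm(a[:1],.015),Dm(a[1:2],.012),Dm(a[2:],.003)]); show(n,q); v=q[0]-q[2]; print(np.linalg.norm(v)*1000, np.degrees(np.arctan2(v[1],v[0])), 'handle pt',np.round(q[0]-.065*v/np.linalg.norm(v),4))
q=P(d2,[(492,20),(737,33),(710,165),(475,153)],(370,80),3,(430,0),.035);show('cork',q);print(q.mean(0),np.linalg.norm(np.diff(q,axis=0),axis=1))
q=P(d1,[(40,426),(275,412),(275,482),(48,490)],(150,60),1.8,(0,400),.046);show('block',q);print(q.mean(0),np.linalg.norm(np.diff(q,axis=0),axis=1))
B=lambda pts,z:P(d1,pts,(150,60),1.8,(0,400),z)
show('file',np.vstack([B([(18,528),(60,514),(100,519),(150,527)],.015),B([(200,540),(275,552)],.017)]))
```

```text
bayfloorL [[526, 101], [336, 110]]
bayrimR [[526, 34], [341, 43]]
bayfloor near R [[336, 48]]
widecheek [[388, 165]]
   [[390, 126], [324, 136]]
narrowcheek [[374, 16]]
  [[376, -11], [312, -11]]
tray far wall top [[563, 176], [554, -52]]
tray right wall [[531, -52], [278, -41]]
cheekfronts [[393, 168], [390, 117], [379, 23], [376, -21]]
nar [[532, -149], [410, -143], [306, -137]]
226.50344099822394 -3.0277327041407496 handle pt [ 0.4668 -0.1455]
wide [[535, -221], [417, -227], [288, -232]]
247.10870812589545 2.5438985086242702 handle pt [ 0.47   -0.2234]
cork [[536, -316], [531, -424], [473, -423], [479, -316]]
[ 0.50465763 -0.36977748] [0.10795797 0.05726284 0.10752789]
block [[549, 436], [558, 272], [511, 270], [505, 434]]
[0.53096616 0.35303301] [0.16480999 0.04719896 0.16405341]
file [[475, 467], [486, 433], [482, 402], [476, 363], [466, 323], [457, 263]]
```

>>> apply_moves:
  targets:
    - {"travel": [1, 43, 20], "roll": -1.2, "jaw": 60}
    - {"travel": [2, 43, 20], "roll": -1.2, "jaw": 60}
    - {"travel": [0, 0, 40], "roll": 0, "jaw": 60}
    - {"travel": [0, 0, 40], "roll": 0, "jaw": 60}
    - {"travel": [0, 0, 40], "roll": 0, "jaw": 60}
    - {"travel": [0, 0, 40], "roll": 0, "jaw": 60}
    - {"travel": [0, 0, 40], "roll": 0, "jaw": 60}
    - {"travel": [0, 0, 20], "roll": 0, "jaw": 60}
    - {"travel": [0, 0, 0], "roll": 0, "jaw": 60}
    - {"travel": [0, 0, 0], "roll": 0, "jaw": 60}

```text
clock: 3.85
tool_pos: [0.4517, -0.2251, 0.0791]
orientation: [180.0, 0.0, 2.6]
force: [-0.8, -0.3, 0.1]
opening: 0.0593
gripper_force: 0.0
```

Run:
```python
from h import *
o=ctrl.get_obs();print(o['tool_pos'],o['orientation'])
K,E,im=wsnap('w3.png')
# yellow handle axis
h=cv2.cvtColor(im,cv2.COLOR_RGB2HSV); m=((h[...,0]>22)&(h[...,0]<36)&(h[...,1]>120)&(h[...,2]>80)).astype(np.uint8)
n,l,s,c=cv2.connectedComponentsWithStats(m); i=1+np.argmax(s[1:,4]); print(s[i])
v,u=np.nonzero(l==i)
for r in range(v.min(),v.max(),15):
    uu=u[v==r]; 
    if len(uu)>3: print(r,np.round(bp(K,E,[(uu.min(),r),(uu.max(),r)],.0145)[:,:2]*1000).tolist())
```

```text
[ 0.45165785 -0.22510408  0.07909034] [1.79980885e+02 6.23157177e-03 2.56983559e+00]
[ 230   81   44  180 6903]
81 [[536.0, -218.0], [536.0, -221.0]]
96 [[527.0, -208.0], [528.0, -232.0]]
111 [[518.0, -208.0], [520.0, -233.0]]
126 [[509.0, -207.0], [511.0, -234.0]]
141 [[500.0, -208.0], [501.0, -235.0]]
156 [[491.0, -209.0], [492.0, -234.0]]
171 [[481.0, -211.0], [482.0, -234.0]]
186 [[471.0, -211.0], [472.0, -234.0]]
201 [[460.0, -211.0], [462.0, -236.0]]
216 [[450.0, -211.0], [451.0, -236.0]]
231 [[439.0, -212.0], [440.0, -238.0]]
246 [[428.0, -213.0], [429.0, -236.0]]
```

View pics/w3.png

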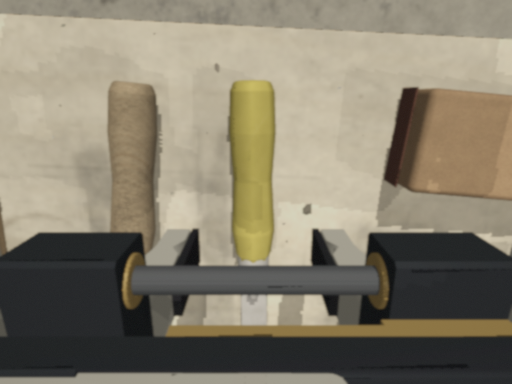

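The yellow handle sits centred between the fingers at (253,170); descending and closing.

>>> apply_moves:
  targets:
    - {"travel": [0, -1, 25], "roll": 0, "jaw": 60}
    - {"travel": [0, 0, 18], "roll": 0, "jaw": 60}
    - {"travel": [0, 0, 8], "roll": 0, "jaw": 60}
    - {"travel": [0, 0, 0], "roll": 0, "jaw": 20}
    - {"travel": [0, 0, 0], "roll": 0, "jaw": 20}
    - {"travel": [0, 0, 0], "roll": 0, "jaw": 20}
    - {"travel": [0, 0, 0], "roll": 0, "jaw": 20}
    - {"travel": [0, 0, 0], "roll": 0, "jaw": 20}
    - {"travel": [0, 0, 0], "roll": 0, "jaw": 20}
    - {"travel": [0, 0, 0], "roll": 0, "jaw": 20}

```text
clock: 4.9
tool_pos: [0.4512, -0.225, 0.0282]
orientation: [180.0, -0.1, 2.5]
force: [-0.3, 1.3, 7.0]
opening: 0.027
gripper_force: 30.0
```

>>> apply_moves:
  targets:
    - {"travel": [0, 0, -10], "roll": 0, "jaw": 20}
    - {"travel": [0, 0, -20], "roll": 0, "jaw": 20}
    - {"travel": [0, 0, -30], "roll": 0, "jaw": 20}
    - {"travel": [0, 0, -30], "roll": 0, "jaw": 20}
    - {"travel": [0, 0, -30], "roll": 0, "jaw": 20}
    - {"travel": [0, 0, 0], "roll": 0, "jaw": 20}

```text
clock: 5.5
tool_pos: [0.4529, -0.2255, 0.1521]
orientation: [179.9, -0.4, 2.5]
force: [0.8, -0.8, -1.6]
opening: 0.0266
gripper_force: 30.0
```

>>> apply_moves:
  targets:
    - {"travel": [0, 0, 0], "roll": 5.1, "jaw": 20}
    - {"travel": [-1, -20, 0], "roll": 0, "jaw": 20}
    - {"travel": [-2, -42, 0], "roll": 0, "jaw": 20}
    - {"travel": [-2, -45, 0], "roll": 0, "jaw": 20}
    - {"travel": [-2, -45, 0], "roll": 0, "jaw": 20}
    - {"travel": [-2, -45, 0], "roll": 0, "jaw": 20}
    - {"travel": [-2, -45, 0], "roll": 0, "jaw": 20}
    - {"travel": [-1, -45, 0], "roll": 0, "jaw": 20}
    - {"travel": [-1, -45, 0], "roll": 0, "jaw": 20}
    - {"travel": [0, -35, 0], "roll": 0, "jaw": 20}

```text
clock: 6.5
tool_pos: [0.4541, 0.1444, 0.1475]
orientation: [-180.0, 0.0, -2.6]
force: [0.7, -0.0, -1.2]
opening: 0.0273
gripper_force: 30.0
```

>>> apply_moves:
  targets:
    - {"travel": [0, 0, 0], "roll": 0, "jaw": 20}
    - {"travel": [0, 0, 0], "roll": 0, "jaw": 20}
    - {"travel": [0, 0, 0], "roll": 0, "jaw": 20}

```text
clock: 6.8
tool_pos: [0.4541, 0.1414, 0.1472]
orientation: [180.0, 0.1, -2.7]
force: [-0.4, -0.4, -1.0]
opening: 0.0269
gripper_force: 30.0
```

Run:
```python
from h import *
o=ctrl.get_obs();print(o['tool_pos'],o['orientation'])
K,E,im=wsnap('w4.png'); im=snap('side','s4.png')
a=cv2.resize(im[170:260,200:340],None,fx=4,fy=4,interpolation=cv2.INTER_CUBIC)
b=cv2.imread('pics/w4.png')[:240,:400]
v=np.zeros((600,560,3),np.uint8); v[:360]=a[:,:,::-1]; v[360:,:400]=b; cv2.imwrite('pics/v4.png',v)
```

```text
[0.45413346 0.14140356 0.14718457] [ 1.79959785e+02  6.13630185e-02 -2.68647993e+00]
```

View pics/v4.png

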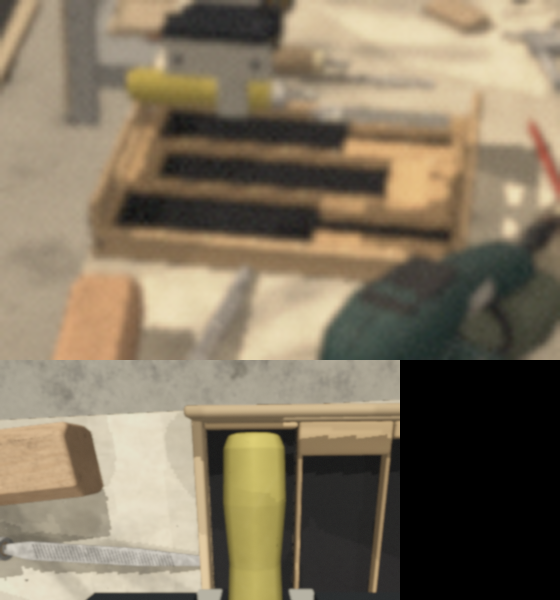

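Chisel is level and centred over the wide nest. Lower it.

>>> apply_moves:
  targets:
    - {"travel": [2, 0, 35], "roll": 0, "jaw": 20}
    - {"travel": [0, 0, 35], "roll": 0, "jaw": 20}
    - {"travel": [0, 0, 20], "roll": 0, "jaw": 20}
    - {"travel": [0, 0, 8], "roll": 0, "jaw": 20}
    - {"travel": [0, 0, 5], "roll": 0, "jaw": 20}
    - {"travel": [0, 0, 0], "roll": 0, "jaw": 20}
    - {"travel": [0, 0, 0], "roll": 0, "jaw": 20}

```text
clock: 7.6
tool_pos: [0.4574, 0.1425, 0.0455]
orientation: [-179.9, -0.1, -2.7]
force: [0.6, 1.1, -1.4]
opening: 0.027
gripper_force: 30.0
```

>>> apply_moves:
  targets:
    - {"travel": [0, 0, 2], "roll": 0, "jaw": 20}
    - {"travel": [0, 0, 1], "roll": 0, "jaw": 20}
    - {"travel": [0, 0, 0], "roll": 0, "jaw": 20}
    - {"travel": [0, 0, 0], "roll": 0, "jaw": 20}

```text
clock: 8.0
tool_pos: [0.4572, 0.1426, 0.0422]
orientation: [-180.0, -0.1, -2.6]
force: [-2.0, -0.2, 6.0]
opening: 0.0273
gripper_force: 30.0
```

>>> apply_moves:
  targets:
    - {"travel": [0, 0, 0], "roll": 0, "jaw": 36}
    - {"travel": [0, 0, 0], "roll": 0, "jaw": 36}
    - {"travel": [0, 0, 0], "roll": 0, "jaw": 36}
    - {"travel": [0, 0, -5], "roll": 0, "jaw": 36}
    - {"travel": [0, 0, -15], "roll": 0, "jaw": 36}
    - {"travel": [0, 0, -30], "roll": 0, "jaw": 50}
    - {"travel": [0, 0, -40], "roll": 0, "jaw": 60}
    - {"travel": [0, 0, -40], "roll": 0, "jaw": 60}
    - {"travel": [0, 0, 0], "roll": 0, "jaw": 60}

```text
clock: 8.9
tool_pos: [0.4594, 0.1438, 0.1773]
orientation: [-179.7, -0.5, -2.6]
force: [0.3, 0.2, -0.3]
opening: 0.0583
gripper_force: 0.0
```

Run:
```python
from h import *
o=ctrl.get_obs();print(o['tool_pos'],o['orientation'])
K,E,im=wsnap('w5.png')
h=cv2.cvtColor(im,cv2.COLOR_RGB2HSV); m=((h[...,0]>22)&(h[...,0]<36)&(h[...,1]>120)&(h[...,2]>80)).astype(np.uint8)
n,l,s,c=cv2.connectedComponentsWithStats(m); i=1+np.argmax(s[1:,4]); print(s[i])
v,u=np.nonzero(l==i)
for r in range(v.min(),v.max(),25):
    uu=u[v==r]
    if len(uu)>3: print(r,np.round(bp(K,E,[(uu.min(),r),(uu.max(),r)],.0285)[:,:2]*1000).tolist())
# narrow from w3
d=np.load('pics/w3.png.npz')
q=bp(d['K'],d['E'],[(133,84),(109,110),(156,110),(114,200),(154,200),(113,235),(153,235)],.0145)[:,:2]
print(np.round(q*1000).tolist())
```

```text
[0.45943958 0.14378789 0.17731842] [-179.68778911   -0.45547742   -2.60171838]
[ 241   88   33  130 3336]
88 [[544.0, 142.0], [543.0, 134.0]]
113 [[523.0, 154.0], [522.0, 126.0]]
138 [[502.0, 154.0], [501.0, 127.0]]
163 [[479.0, 153.0], [478.0, 129.0]]
188 [[456.0, 156.0], [454.0, 129.0]]
213 [[431.0, 155.0], [430.0, 131.0]]
[[531.0, -149.0], [516.0, -133.0], [517.0, -162.0], [458.0, -132.0], [459.0, -158.0], [432.0, -129.0], [433.0, -156.0]]
```

>>> apply_moves:
  targets:
    - {"travel": [0, 20, 0], "roll": 0.6, "jaw": 60}
    - {"travel": [0, 45, 0], "roll": 0, "jaw": 60}
    - {"travel": [0, 45, 0], "roll": 0, "jaw": 60}
    - {"travel": [0, 45, 0], "roll": 0, "jaw": 60}
    - {"travel": [0, 45, 0], "roll": 0, "jaw": 60}
    - {"travel": [0, 45, 0], "roll": 0, "jaw": 60}
    - {"travel": [0, 42, 0], "roll": 0, "jaw": 60}
    - {"travel": [0, 0, 35], "roll": 0, "jaw": 60}
    - {"travel": [0, 0, 35], "roll": 0, "jaw": 60}
    - {"travel": [0, 0, 20], "roll": 0, "jaw": 60}

```text
clock: 9.95
tool_pos: [0.4383, -0.1451, 0.0787]
orientation: [180.0, 0.2, -3.4]
force: [0.0, 0.4, 0.1]
opening: 0.0604
gripper_force: 0.0
```

>>> apply_moves:
  targets:
    - {"travel": [0, 0, 0], "roll": 0, "jaw": 60}
    - {"travel": [0, 0, 0], "roll": 0, "jaw": 60}

```text
clock: 10.15
tool_pos: [0.4404, -0.1445, 0.0814]
orientation: [180.0, 0.1, -3.2]
force: [-0.4, -0.1, 0.0]
opening: 0.0599
gripper_force: 0.0
```

>>> apply_moves:
  targets:
    - {"travel": [6, -1, 25], "roll": 0, "jaw": 60}
    - {"travel": [0, 0, 20], "roll": 0, "jaw": 60}
    - {"travel": [0, 0, 8], "roll": 0, "jaw": 60}
    - {"travel": [0, 0, 0], "roll": 0, "jaw": 20}
    - {"travel": [0, 0, 0], "roll": 0, "jaw": 20}
    - {"travel": [0, 0, 0], "roll": 0, "jaw": 20}
    - {"travel": [0, 0, 0], "roll": 0, "jaw": 20}
    - {"travel": [0, 0, 0], "roll": 0, "jaw": 20}
    - {"travel": [0, 0, 0], "roll": 0, "jaw": 20}
    - {"travel": [0, 0, 0], "roll": 0, "jaw": 20}

```text
clock: 11.15
tool_pos: [0.4471, -0.1436, 0.0292]
orientation: [-180.0, -0.1, -3.2]
force: [-1.2, 1.6, 6.2]
opening: 0.0277
gripper_force: 30.0
```

>>> apply_moves:
  targets:
    - {"travel": [0, 0, -10], "roll": 0, "jaw": 20}
    - {"travel": [0, 0, -20], "roll": 0, "jaw": 20}
    - {"travel": [0, 0, -30], "roll": 0, "jaw": 20}
    - {"travel": [0, 0, -30], "roll": 0, "jaw": 20}
    - {"travel": [0, 0, -30], "roll": 0, "jaw": 20}
    - {"travel": [0, 0, 0], "roll": 0, "jaw": 20}
    - {"travel": [0, 0, 0], "roll": 0, "jaw": 20}

```text
clock: 11.85
tool_pos: [0.4466, -0.1436, 0.1494]
orientation: [-180.0, -0.1, -3.3]
force: [0.2, 0.5, -2.8]
opening: 0.0274
gripper_force: 30.0
```

>>> apply_moves:
  targets:
    - {"travel": [-3, -25, 0], "roll": -0.7, "jaw": 20}
    - {"travel": [-4, -40, 0], "roll": 0, "jaw": 20}
    - {"travel": [-4, -40, 0], "roll": 0, "jaw": 20}
    - {"travel": [-4, -37, 0], "roll": 0, "jaw": 20}
    - {"travel": [0, 0, 0], "roll": 0, "jaw": 20}
    - {"travel": [0, 0, 20], "roll": 0, "jaw": 20}
    - {"travel": [0, 0, 0], "roll": 0, "jaw": 20}
    - {"travel": [0, 0, 0], "roll": 0, "jaw": 20}

```text
clock: 12.65
tool_pos: [0.4375, -0.0019, 0.1279]
orientation: [179.9, 0.1, -2.6]
force: [-0.2, -0.9, -1.5]
opening: 0.0273
gripper_force: 30.0
```

Run:
```python
from h import *
o=ctrl.get_obs();print(o['tool_pos'],o['orientation'])
K,E,im=wsnap('w6.png')
```

```text
[ 0.43754564 -0.00185455  0.12789887] [ 1.79919714e+02  1.49062111e-01 -2.58327015e+00]
```

View pics/w6.png

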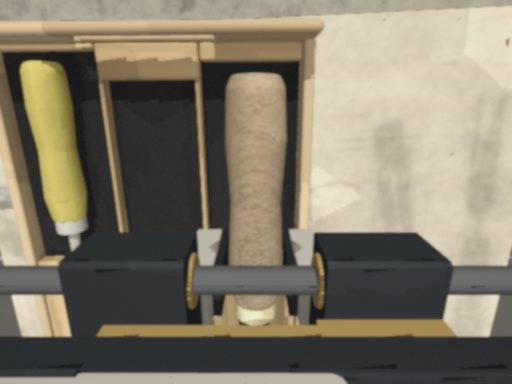

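The narrow chisel hangs centred in its nest (column 255, nest 206–301). Lowering it.

>>> apply_moves:
  targets:
    - {"travel": [2, 0, 35], "roll": 0, "jaw": 20}
    - {"travel": [0, 0, 30], "roll": 0, "jaw": 20}
    - {"travel": [0, 0, 12], "roll": 0, "jaw": 20}
    - {"travel": [0, 0, 5], "roll": 0, "jaw": 20}
    - {"travel": [0, 0, 2], "roll": 0, "jaw": 20}
    - {"travel": [0, 0, 0], "roll": 0, "jaw": 20}
    - {"travel": [0, 0, 0], "roll": 0, "jaw": 20}

```text
clock: 13.4
tool_pos: [0.441, -0.0011, 0.0454]
orientation: [-180.0, -0.1, -2.6]
force: [-0.4, -0.4, -1.5]
opening: 0.0272
gripper_force: 30.0
```

>>> apply_moves:
  targets:
    - {"travel": [0, 0, 2], "roll": 0, "jaw": 20}
    - {"travel": [0, 0, 1], "roll": 0, "jaw": 20}
    - {"travel": [0, 0, 0], "roll": 0, "jaw": 36}
    - {"travel": [0, 0, 0], "roll": 0, "jaw": 36}
    - {"travel": [0, 0, 0], "roll": 0, "jaw": 36}
    - {"travel": [0, 0, -5], "roll": 0, "jaw": 36}
    - {"travel": [0, 0, -15], "roll": 0, "jaw": 36}
    - {"travel": [0, 0, -30], "roll": 0, "jaw": 60}
    - {"travel": [0, 0, -45], "roll": 0, "jaw": 80}
    - {"travel": [0, 0, -45], "roll": 0, "jaw": 80}

```text
clock: 14.4
tool_pos: [0.4397, -0.0016, 0.1832]
orientation: [180.0, 0.1, -2.6]
force: [1.4, 0.4, 0.6]
opening: 0.0546
gripper_force: 0.0
```

>>> apply_moves:
  targets:
    - {"travel": [0, 0, -15], "roll": 8.5, "jaw": 80}
    - {"travel": [0, 0, -15], "roll": 8.5, "jaw": 80}
    - {"travel": [0, 0, -15], "roll": 8.5, "jaw": 80}
    - {"travel": [0, 0, -15], "roll": 8.5, "jaw": 80}
    - {"travel": [0, 0, -15], "roll": 8.5, "jaw": 80}
    - {"travel": [0, 0, -15], "roll": 8.5, "jaw": 80}
    - {"travel": [0, 0, -15], "roll": 8.5, "jaw": 80}
    - {"travel": [0, 0, -15], "roll": 8.5, "jaw": 80}
    - {"travel": [0, 0, -10], "roll": 8.5, "jaw": 80}
    - {"travel": [0, 0, 0], "roll": 8.3, "jaw": 80}

```text
clock: 15.4
tool_pos: [0.4408, -0.0012, 0.3134]
orientation: [-179.9, 0.0, -87.7]
force: [-0.3, -0.9, -0.6]
opening: 0.0798
gripper_force: 0.0
```

>>> apply_moves:
  targets:
    - {"travel": [-25, -10, 0], "roll": 0, "jaw": 80}
    - {"travel": [-45, -12, 0], "roll": 0, "jaw": 80}
    - {"travel": [-45, -12, 0], "roll": 0, "jaw": 80}
    - {"travel": [-45, -12, 0], "roll": 0, "jaw": 80}
    - {"travel": [-45, -12, 0], "roll": 0, "jaw": 80}
    - {"travel": [-45, -12, 0], "roll": 0, "jaw": 80}
    - {"travel": [-45, -12, 0], "roll": 0, "jaw": 80}
    - {"travel": [-45, -12, 0], "roll": 0, "jaw": 80}
    - {"travel": [-40, -10, 0], "roll": 0, "jaw": 80}
    - {"travel": [-17, -2, 0], "roll": 0, "jaw": 80}

```text
clock: 16.4
tool_pos: [0.528, 0.4032, 0.3102]
orientation: [179.9, -0.1, -87.3]
force: [0.0, 0.5, -0.3]
opening: 0.0798
gripper_force: 0.0
```

>>> apply_moves:
  targets:
    - {"travel": [0, 0, 0], "roll": 0, "jaw": 80}
    - {"travel": [0, 0, 0], "roll": 0, "jaw": 80}

```text
clock: 16.6
tool_pos: [0.5276, 0.3998, 0.3112]
orientation: [180.0, -0.1, -87.3]
force: [1.0, -0.8, -0.5]
opening: 0.0799
gripper_force: 0.0
```

Run:
```python
from h import *
o=ctrl.get_obs();print(o['tool_pos'],o['orientation'])
K,E,im=wsnap('w7.png'); print(np.round(E,3).tolist())
s=snap('side','s7.png'); a=cv2.resize(s[180:320,180:360],None,fx=1.8,fy=1.8,interpolation=cv2.INTER_CUBIC)
v=np.zeros((570,512,3),np.uint8); v[:318]=im[:318]; v[318:318+252,:324]=a; cv2.imwrite('pics/v7.png',v[:,:,::-1])
```

```text
[0.52763402 0.39983445 0.31124425] [ 1.79958695e+02 -5.23852574e-02 -8.73374719e+01]
[[-0.999, -0.045, -0.014, 0.53], [-0.047, 0.958, 0.283, 0.323], [0.0, 0.284, -0.959, 0.449], [0.0, 0.0, 0.0, 1.0]]
```

View pics/v7.png

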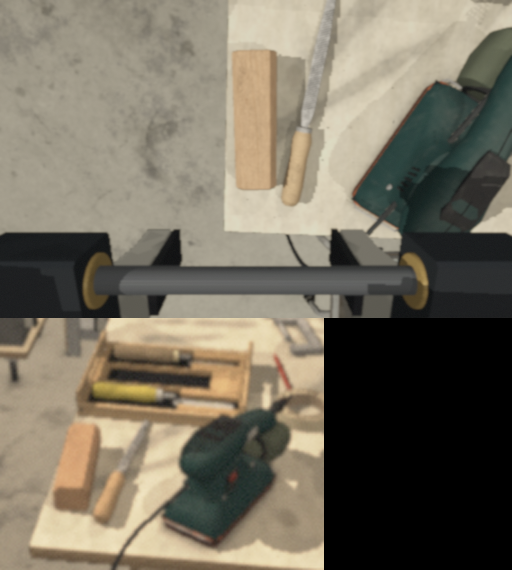

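Run:
```python
from h import *
d=np.load('pics/w7.png.npz');K,E=d['K'],d['E']
q=bp(K,E,[(233,52),(274,50),(276,188),(237,189)],.046)[:,:2];print(np.round(q*1e3).tolist(),q.mean(0))
print(np.round(bp(K,E,[(283,195),(287,170),(295,130),(302,120),(310,80),(322,30)],.0145)[:,:2]*1e3).tolist())
```

```text
[[558.0, 274.0], [511.0, 270.0], [497.0, 436.0], [548.0, 439.0]] [0.52862791 0.35477257]
[[484.0, 454.0], [481.0, 418.0], [475.0, 363.0], [467.0, 349.0], [461.0, 299.0], [452.0, 240.0]]
```

Both chisels are in their nests in the side view. In the wrist view, the block spans (233–276, 50–189), the file starts about 30 mm away, and the sander is clear. Descending with the opening at 68.

>>> apply_moves:
  targets:
    - {"travel": [30, 0, 30], "roll": -0.8, "jaw": 68}
    - {"travel": [30, 0, 30], "roll": 0, "jaw": 68}
    - {"travel": [0, 0, 45], "roll": 0, "jaw": 68}
    - {"travel": [0, 0, 45], "roll": 0, "jaw": 68}
    - {"travel": [0, 0, 40], "roll": 0, "jaw": 68}
    - {"travel": [0, 0, 15], "roll": 0, "jaw": 68}
    - {"travel": [0, 0, 0], "roll": 0, "jaw": 68}
    - {"travel": [0, 0, 0], "roll": 0, "jaw": 68}
    - {"travel": [0, 0, 0], "roll": 0, "jaw": 68}

```text
clock: 17.6
tool_pos: [0.532, 0.3407, 0.1087]
orientation: [-179.9, 0.1, -86.6]
force: [-0.2, -0.7, -0.3]
opening: 0.068
gripper_force: 0.0
```

Run:
```python
from h import *
o=ctrl.get_obs();print(o['tool_pos'],o['orientation'])
K,E,im=wsnap('w8.png')
```

```text
[0.53203902 0.34070714 0.10872394] [-1.79857170e+02  1.20188658e-01 -8.65678784e+01]
```

View pics/w8.png

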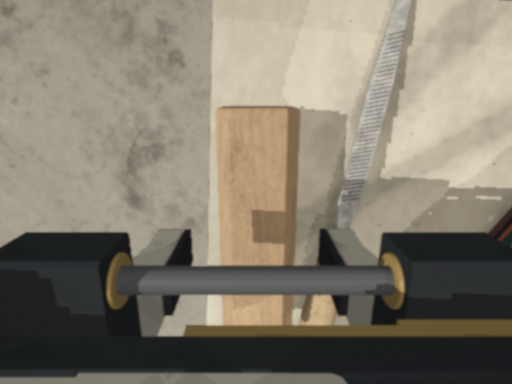

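Block is centred between the fingers (217–299) and the file clears the right finger; going down.

>>> apply_moves:
  targets:
    - {"travel": [0, 0, 30], "roll": 0, "jaw": 68}
    - {"travel": [0, 0, 25], "roll": 0, "jaw": 68}
    - {"travel": [0, 0, 13], "roll": 0, "jaw": 68}
    - {"travel": [0, 0, 0], "roll": 0, "jaw": 68}
    - {"travel": [0, 0, 0], "roll": 0, "jaw": 45}
    - {"travel": [0, 0, 0], "roll": 0, "jaw": 45}
    - {"travel": [0, 0, 0], "roll": 0, "jaw": 45}
    - {"travel": [0, 0, 0], "roll": 0, "jaw": 45}
    - {"travel": [0, 0, 0], "roll": 0, "jaw": 45}
    - {"travel": [0, 0, 0], "roll": 0, "jaw": 45}

```text
clock: 18.65
tool_pos: [0.5315, 0.3409, 0.04]
orientation: [-179.9, 0.1, -86.5]
force: [-2.6, 1.6, 6.5]
opening: 0.0539
gripper_force: 30.0
```

>>> apply_moves:
  targets:
    - {"travel": [0, 0, -10], "roll": 0, "jaw": 45}
    - {"travel": [0, 0, -20], "roll": 0, "jaw": 45}
    - {"travel": [0, 0, -30], "roll": 0, "jaw": 45}
    - {"travel": [0, 0, -30], "roll": 0, "jaw": 45}
    - {"travel": [0, 0, -30], "roll": 0, "jaw": 45}
    - {"travel": [0, 0, -30], "roll": 0, "jaw": 45}
    - {"travel": [0, 0, 0], "roll": 0, "jaw": 45}
    - {"travel": [0, 0, 0], "roll": 0, "jaw": 45}

```text
clock: 19.45
tool_pos: [0.5309, 0.3402, 0.1893]
orientation: [-180.0, 0.1, -86.6]
force: [-0.3, -0.1, -4.4]
opening: 0.0539
gripper_force: 30.0
```

Run:
```python
from h import *
o=ctrl.get_obs();print(o['tool_pos'],o['orientation'],o['moment'],o['opening'])
K,E,im=wsnap('w9.png')
s=snap('side','s9.png'); a=cv2.resize(s[150:300,180:360],None,fx=2,fy=2,interpolation=cv2.INTER_CUBIC)
v=np.zeros((540,512,3),np.uint8); v[:240]=im[:240]; v[240:,:360]=a; cv2.imwrite('pics/v9.png',v[:,:,::-1])
```

```text
[0.53088636 0.34022065 0.18925552] [-1.79973218e+02  7.11393068e-02 -8.65805581e+01] [-0.01498015  0.03217757  0.00079573] 0.05387247375388645
```

View pics/v9.png

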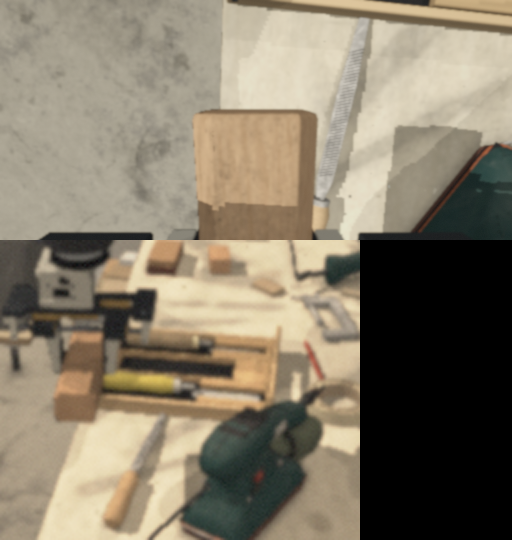

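>>> apply_moves:
  targets:
    - {"travel": [25, 7, 0], "roll": 0, "jaw": 45}
    - {"travel": [35, 9, 0], "roll": 0, "jaw": 45}
    - {"travel": [40, 10, 0], "roll": 0, "jaw": 45}
    - {"travel": [40, 10, 0], "roll": 0, "jaw": 45}
    - {"travel": [40, 10, 0], "roll": 0, "jaw": 45}
    - {"travel": [27, 7, 0], "roll": 0, "jaw": 45}
    - {"travel": [0, 0, 0], "roll": 0, "jaw": 45}

```text
clock: 20.25
tool_pos: [0.4885, 0.127, 0.1873]
orientation: [179.8, -0.1, -86.7]
force: [-0.0, 1.0, -2.2]
opening: 0.0536
gripper_force: 30.0
```

>>> apply_moves:
  targets:
    - {"travel": [0, 0, 0], "roll": -8.4, "jaw": 45}
    - {"travel": [0, 0, 0], "roll": -8.4, "jaw": 45}
    - {"travel": [0, 0, 0], "roll": -8.4, "jaw": 45}
    - {"travel": [0, 0, 0], "roll": -8.4, "jaw": 45}
    - {"travel": [0, 0, 0], "roll": -8.4, "jaw": 45}
    - {"travel": [0, 0, 0], "roll": -8.4, "jaw": 45}
    - {"travel": [0, 0, 0], "roll": -8.4, "jaw": 45}
    - {"travel": [0, 0, 0], "roll": -8.4, "jaw": 45}
    - {"travel": [0, 0, 0], "roll": -8.4, "jaw": 45}
    - {"travel": [0, 0, 0], "roll": -8.4, "jaw": 45}

```text
clock: 21.25
tool_pos: [0.4902, 0.1305, 0.1873]
orientation: [179.9, 0.1, -2.2]
force: [-0.0, 0.2, -3.6]
opening: 0.0538
gripper_force: 30.0
```

Run:
```python
from h import *
o=ctrl.get_obs();print(o['clock'],o['tool_pos'],o['orientation'])
d=np.load('pics/w9.png.npz'); p=bp(d['K'],d['E'],[(200,112),(310,112)],.195)[:,:2]; print(p-[.531,.3402])
```

```text
21.25 [0.49017087 0.1305302  0.18733012] [ 1.79929729e+02  1.08000241e-01 -2.21001587e+00]
[[ 0.02510966 -0.06993642]
 [-0.01872618 -0.07256551]]
```

>>> apply_moves:
  targets:
    - {"travel": [-12, 16, 0], "roll": 0, "jaw": 45}
    - {"travel": [-18, 26, 0], "roll": 0, "jaw": 45}
    - {"travel": [-12, 18, 0], "roll": 0, "jaw": 45}
    - {"travel": [0, 0, 20], "roll": 0, "jaw": 45}
    - {"travel": [0, 0, 30], "roll": 0, "jaw": 45}
    - {"travel": [0, 0, 20], "roll": 0, "jaw": 45}
    - {"travel": [0, 0, 0], "roll": 0, "jaw": 45}
    - {"travel": [0, 0, 0], "roll": 0, "jaw": 45}

```text
clock: 22.05
tool_pos: [0.4461, 0.0723, 0.1187]
orientation: [179.9, 0.0, -2.5]
force: [-0.1, 0.1, -4.0]
opening: 0.0539
gripper_force: 30.0
```

Run:
```python
from h import *
o=ctrl.get_obs();print(o['tool_pos'],o['orientation'])
K,E,im=wsnap('w10.png')
```

```text
[0.4461127  0.07234336 0.1186835 ] [ 1.79946858e+02  3.71229324e-02 -2.54402270e+00]
```

View pics/w10.png

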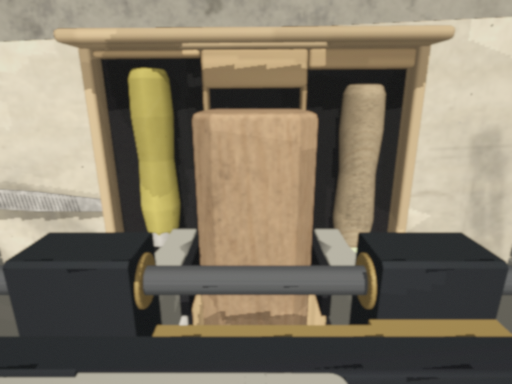

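Block (194–317) is centred on the bay rims (207, 304), and the handles are clear. Lowering it.

>>> apply_moves:
  targets:
    - {"travel": [0, 0, 25], "roll": 0, "jaw": 45}
    - {"travel": [0, 0, 20], "roll": 0, "jaw": 45}
    - {"travel": [0, 0, 10], "roll": 0, "jaw": 45}
    - {"travel": [0, 0, 6], "roll": 0, "jaw": 45}
    - {"travel": [0, 0, 2], "roll": 0, "jaw": 45}
    - {"travel": [0, 0, 0], "roll": 0, "jaw": 45}
    - {"travel": [0, 0, 0], "roll": 0, "jaw": 45}

```text
clock: 22.8
tool_pos: [0.4465, 0.0727, 0.0563]
orientation: [-180.0, -0.1, -2.5]
force: [-0.4, -1.0, -2.9]
opening: 0.0537
gripper_force: 30.0
```

>>> apply_moves:
  targets:
    - {"travel": [0, 0, 2], "roll": 0, "jaw": 45}
    - {"travel": [0, 0, 1], "roll": 0, "jaw": 45}
    - {"travel": [0, 0, 0], "roll": 0, "jaw": 60}
    - {"travel": [0, 0, 0], "roll": 0, "jaw": 60}
    - {"travel": [0, 0, 0], "roll": 0, "jaw": 60}
    - {"travel": [0, 0, -10], "roll": 0, "jaw": 60}
    - {"travel": [0, 0, -30], "roll": 0, "jaw": 70}
    - {"travel": [0, 0, -45], "roll": 0, "jaw": 80}
    - {"travel": [0, 0, -45], "roll": 0, "jaw": 80}
    - {"travel": [0, 0, -45], "roll": 0, "jaw": 80}

```text
clock: 23.8
tool_pos: [0.4456, 0.0721, 0.2303]
orientation: [-180.0, -0.0, -2.6]
force: [1.9, 0.8, 0.3]
opening: 0.0792
gripper_force: 0.0
```

>>> apply_moves:
  targets:
    - {"travel": [0, 0, 0], "roll": 8.5, "jaw": 80}
    - {"travel": [0, 0, 0], "roll": 8.5, "jaw": 80}
    - {"travel": [0, 0, 0], "roll": 8.5, "jaw": 80}
    - {"travel": [0, 0, 0], "roll": 8.5, "jaw": 80}
    - {"travel": [0, 0, 0], "roll": 8.5, "jaw": 80}
    - {"travel": [0, 0, 0], "roll": 8.5, "jaw": 80}
    - {"travel": [0, 0, 0], "roll": 8.5, "jaw": 80}
    - {"travel": [0, 0, 0], "roll": 8.5, "jaw": 80}
    - {"travel": [0, 0, 0], "roll": 8.5, "jaw": 80}
    - {"travel": [0, 0, 0], "roll": 8.5, "jaw": 80}

```text
clock: 24.8
tool_pos: [0.4459, 0.0723, 0.2283]
orientation: [-180.0, 0.0, -87.9]
force: [-0.1, -0.7, 1.2]
opening: 0.0799
gripper_force: 0.0
```

>>> apply_moves:
  targets:
    - {"travel": [0, 0, 0], "roll": 5.3, "jaw": 80}
    - {"travel": [25, -5, 0], "roll": 0, "jaw": 80}
    - {"travel": [47, -9, 0], "roll": 0, "jaw": 80}
    - {"travel": [47, -9, 0], "roll": 0, "jaw": 80}
    - {"travel": [47, -9, 0], "roll": 0, "jaw": 80}
    - {"travel": [47, -9, 0], "roll": 0, "jaw": 80}
    - {"travel": [47, -9, 0], "roll": 0, "jaw": 80}
    - {"travel": [47, -9, 0], "roll": 0, "jaw": 80}
    - {"travel": [47, -9, 0], "roll": 0, "jaw": 80}
    - {"travel": [47, -9, 0], "roll": 0, "jaw": 80}

```text
clock: 25.8
tool_pos: [0.5027, -0.3341, 0.2284]
orientation: [-180.0, -0.0, -92.9]
force: [1.8, 0.8, 0.2]
opening: 0.0795
gripper_force: 0.0
```

>>> apply_moves:
  targets:
    - {"travel": [30, -4, 0], "roll": 0, "jaw": 80}
    - {"travel": [0, 0, 30], "roll": 0, "jaw": 80}
    - {"travel": [0, 0, 40], "roll": 0, "jaw": 80}
    - {"travel": [0, 0, 30], "roll": 0, "jaw": 80}
    - {"travel": [0, 0, 0], "roll": 0, "jaw": 80}
    - {"travel": [0, 0, 0], "roll": 0, "jaw": 80}

```text
clock: 26.4
tool_pos: [0.5056, -0.3624, 0.1285]
orientation: [180.0, -0.0, -92.8]
force: [-0.3, 0.1, 0.7]
opening: 0.0799
gripper_force: 0.0
```

Run:
```python
from h import *
o=ctrl.get_obs();print(o['tool_pos'],o['orientation'],o['joint_pos'])
K,E,im=wsnap('w11.png')
```

```text
[ 0.50560943 -0.36236589  0.12850635] [ 1.79969212e+02 -2.84016270e-02 -9.28326831e+01] [-1.76487376e+01  2.12900691e+01 -1.50800400e+01  4.38647543e-02
 -5.36524003e+01  1.47900421e+01]
```

View pics/w11.png

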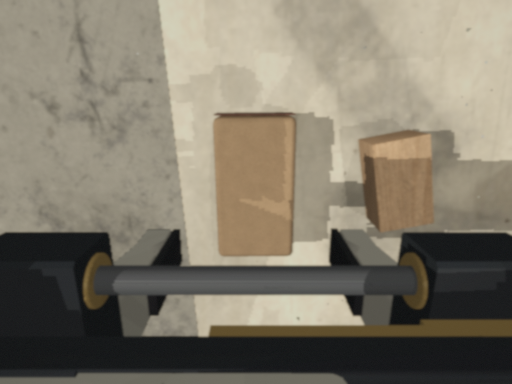

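The cork spans (214–295, 115–255) and is aligned with the jaws; the offcut sits at (360–432, 130–231), clear to the right. I've now viewed 15 pictures, one over the 14 allowed, so I'll work from numbers only from here.

Run:
```python
from h import *
d=np.load('pics/w11.png.npz');K,E=d['K'],d['E']
q=bp(K,E,[(214,116),(295,115),(292,254),(219,255)],.035)[:,:2];print(np.round(q*1e3).tolist(),q.mean(0))
print(np.round(bp(K,E,[(360,140),(368,225),(385,231)],.034)[:,:2]*1e3).tolist())
```

```text
[[530.0, -428.0], [473.0, -426.0], [477.0, -318.0], [536.0, -320.0]] [ 0.50416443 -0.3727897 ]
[[427.0, -406.0], [418.0, -339.0], [404.0, -334.0]]
```

>>> apply_moves:
  targets:
    - {"travel": [9, 1, 30], "roll": 0, "jaw": 76}
    - {"travel": [0, 0, 35], "roll": 0, "jaw": 76}
    - {"travel": [0, 0, 22], "roll": 0, "jaw": 76}
    - {"travel": [0, 0, 10], "roll": 0, "jaw": 76}
    - {"travel": [0, 0, 0], "roll": 0, "jaw": 76}
    - {"travel": [0, 0, 0], "roll": 0, "jaw": 52}
    - {"travel": [0, 0, 0], "roll": 0, "jaw": 52}
    - {"travel": [0, 0, 0], "roll": 0, "jaw": 52}
    - {"travel": [0, 0, 0], "roll": 0, "jaw": 52}
    - {"travel": [0, 0, 0], "roll": 0, "jaw": 52}

```text
clock: 27.45
tool_pos: [0.505, -0.3714, 0.0323]
orientation: [-179.9, -0.1, -92.8]
force: [-1.5, 1.6, 6.5]
opening: 0.0599
gripper_force: 30.0
```

>>> apply_moves:
  targets:
    - {"travel": [0, 0, 0], "roll": 0, "jaw": 52}
    - {"travel": [0, 0, -10], "roll": 0, "jaw": 52}
    - {"travel": [0, 0, -20], "roll": 0, "jaw": 52}
    - {"travel": [0, 0, -30], "roll": 0, "jaw": 52}
    - {"travel": [0, 0, -40], "roll": 0, "jaw": 52}
    - {"travel": [0, 0, -40], "roll": 0, "jaw": 52}
    - {"travel": [0, 0, -20], "roll": 0, "jaw": 52}
    - {"travel": [0, 0, 0], "roll": 0, "jaw": 52}

```text
clock: 28.25
tool_pos: [0.5055, -0.3719, 0.1955]
orientation: [-179.6, -0.2, -92.8]
force: [1.1, -0.2, -0.4]
opening: 0.0598
gripper_force: 30.0
```

>>> apply_moves:
  targets:
    - {"travel": [0, 0, 0], "roll": -8.4, "jaw": 52}
    - {"travel": [0, 0, 0], "roll": -8.4, "jaw": 52}
    - {"travel": [0, 0, 0], "roll": -8.4, "jaw": 52}
    - {"travel": [0, 0, 0], "roll": -8.4, "jaw": 52}
    - {"travel": [0, 0, 0], "roll": -8.4, "jaw": 52}
    - {"travel": [0, 0, 0], "roll": -8.4, "jaw": 52}
    - {"travel": [0, 0, 0], "roll": -8.4, "jaw": 52}
    - {"travel": [0, 0, 0], "roll": -8.4, "jaw": 52}
    - {"travel": [0, 0, 0], "roll": -8.4, "jaw": 52}
    - {"travel": [0, 0, 0], "roll": -8.4, "jaw": 52}

```text
clock: 29.25
tool_pos: [0.5033, -0.3707, 0.1899]
orientation: [-180.0, 0.1, -8.5]
force: [-0.3, 1.0, -0.4]
opening: 0.0596
gripper_force: 30.0
```

>>> apply_moves:
  targets:
    - {"travel": [0, 0, 0], "roll": -6.3, "jaw": 52}
    - {"travel": [-5, -25, 0], "roll": 0, "jaw": 52}
    - {"travel": [-9, -45, 0], "roll": 0, "jaw": 52}
    - {"travel": [-9, -45, 0], "roll": 0, "jaw": 52}
    - {"travel": [-9, -45, 0], "roll": 0, "jaw": 52}
    - {"travel": [-9, -45, 0], "roll": 0, "jaw": 52}
    - {"travel": [-9, -45, 0], "roll": 0, "jaw": 52}
    - {"travel": [-9, -45, 0], "roll": 0, "jaw": 52}
    - {"travel": [-9, -45, 0], "roll": 0, "jaw": 52}
    - {"travel": [-9, -45, 0], "roll": 0, "jaw": 52}

```text
clock: 30.25
tool_pos: [0.443, 0.0185, 0.1904]
orientation: [-180.0, 0.0, -2.6]
force: [1.2, 0.4, -1.7]
opening: 0.0596
gripper_force: 30.0
```

>>> apply_moves:
  targets:
    - {"travel": [-9, -35, 0], "roll": 0, "jaw": 52}
    - {"travel": [-5, -21, 0], "roll": 0, "jaw": 52}
    - {"travel": [0, 0, 0], "roll": 0, "jaw": 52}
    - {"travel": [0, 0, 0], "roll": 0, "jaw": 52}
    - {"travel": [0, 0, 0], "roll": 0, "jaw": 52}

```text
clock: 30.75
tool_pos: [0.4325, 0.073, 0.1903]
orientation: [180.0, 0.0, -2.6]
force: [0.2, -0.6, -0.6]
opening: 0.0599
gripper_force: 30.0
```

>>> apply_moves:
  targets:
    - {"travel": [0, 0, 30], "roll": 0, "jaw": 52}
    - {"travel": [0, 0, 30], "roll": 0, "jaw": 52}
    - {"travel": [0, 0, 22], "roll": 0, "jaw": 52}
    - {"travel": [0, 0, 10], "roll": 0, "jaw": 52}
    - {"travel": [0, 0, 4], "roll": 0, "jaw": 52}
    - {"travel": [0, 0, 0], "roll": 0, "jaw": 52}
    - {"travel": [0, 0, 0], "roll": 0, "jaw": 52}

```text
clock: 31.45
tool_pos: [0.4334, 0.0738, 0.0954]
orientation: [-180.0, -0.1, -2.6]
force: [0.3, 0.1, -0.1]
opening: 0.06
gripper_force: 30.0
```

>>> apply_moves:
  targets:
    - {"travel": [0, 0, 2], "roll": 0, "jaw": 52}
    - {"travel": [0, 0, 1], "roll": 0, "jaw": 52}
    - {"travel": [0, 0, 0], "roll": 0, "jaw": 52}
    - {"travel": [0, 0, 0], "roll": 0, "jaw": 52}

```text
clock: 31.85
tool_pos: [0.4332, 0.0739, 0.0922]
orientation: [-180.0, -0.1, -2.5]
force: [-2.7, 0.1, 6.5]
opening: 0.0602
gripper_force: 30.0
```

Contact felt at the expected height. Release, retreat up and check numerically.

>>> apply_moves:
  targets:
    - {"travel": [0, 0, 0], "roll": 0, "jaw": 68}
    - {"travel": [0, 0, 0], "roll": 0, "jaw": 68}
    - {"travel": [0, 0, 0], "roll": 0, "jaw": 68}
    - {"travel": [0, 0, -10], "roll": 0, "jaw": 70}
    - {"travel": [0, 0, -25], "roll": 0, "jaw": 76}
    - {"travel": [0, 0, -45], "roll": 0, "jaw": 80}
    - {"travel": [0, 0, -45], "roll": 0, "jaw": 80}
    - {"travel": [-20, 0, -40], "roll": 0, "jaw": 80}
    - {"travel": [-20, 0, -40], "roll": 0, "jaw": 80}
    - {"travel": [0, 0, 0], "roll": 0, "jaw": 80}

```text
clock: 32.85
tool_pos: [0.3934, 0.0759, 0.303]
orientation: [-179.7, -0.5, -2.5]
force: [-0.1, -0.3, -0.4]
opening: 0.0799
gripper_force: 0.0
```

Run:
```python
from h import *
import time
ctrl.get_obs()
K,E,im=wsnap('w12.png'); o=ctrl.get_obs(); print(o['clock'],o['tool_pos'])
h=cv2.cvtColor(im,cv2.COLOR_RGB2HSV)
# yellow handle
m=((h[...,0]>22)&(h[...,0]<36)&(h[...,1]>120)&(h[...,2]>80)).astype(np.uint8); m[230:]=0
n,l,s,c=cv2.connectedComponentsWithStats(m); i=1+np.argmax(s[1:,4]); v,u=np.nonzero(l==i); print('yellow',s[i])
for r in range(v.min()+8,v.max(),20):
    uu=u[v==r]; print(np.round(bp(K,E,[(uu.min(),r),(uu.max(),r)],.0285)[:,:2]*1000).tolist())
# cork: project expected top outline and block top; sample HSV along lines
def px(P): q=(np.array(P)-E[:3,3])@E[:3,:3]@K.T; return q[:2]/q[2]
a=np.radians(-2.5); ex=np.array([np.cos(a),np.sin(a),0]); ey=np.array([-np.sin(a),np.cos(a),0]); c0=np.array([.4328,.0733,0])
for name,z,d,rng,off in(('cork across',.095,ey,range(-60,61,4),25*ex/1000),('cork along',.095,ex,range(20,130,5),0)):
    print(name,[(t,h[tuple(np.round(px(c0+off+d*t/1000+[0,0,z])).astype(int)[::-1])].tolist()) for t in rng])
```

```text
32.9 [0.39302295 0.0758779  0.30019936]
yellow [ 186   34   27  100 2223]
[[537.0, 153.0], [536.0, 127.0]]
[[515.0, 155.0], [514.0, 126.0]]
[[492.0, 154.0], [491.0, 128.0]]
[[469.0, 155.0], [468.0, 129.0]]
[[445.0, 157.0], [443.0, 129.0]]
cork across [(-60, [19, 75, 163]), (-56, [19, 77, 156]), (-52, [18, 82, 93]), (-48, [0, 13, 39]), (-44, [0, 13, 39]), (-40, [15, 15, 34]), (-36, [45, 15, 34]), (-32, [16, 68, 56]), (-28, [16, 97, 153]), (-24, [16, 95, 166]), (-20, [17, 94, 177]), (-16, [17, 93, 176]), (-12, [17, 96, 162]), (-8, [16, 97, 161]), (-4, [17, 94, 162]), (0, [16, 95, 163]), (4, [16, 96, 164]), (8, [16, 95, 163]), (12, [17, 96, 160]), (16, [17, 94, 162]), (20, [16, 96, 162]), (24, [16, 96, 162]), (28, [16, 98, 140]), (32, [15, 24, 43]), (36, [15, 13, 39]), (40, [0, 7, 37]), (44, [20, 23, 33]), (48, [25, 138, 107]), (52, [25, 131, 167]), (56, [25, 128, 182]), (60, [25, 125, 196])]
cork along [(20, [17, 96, 162]), (25, [16, 95, 163]), (30, [17, 96, 160]), (35, [16, 95, 163]), (40, [16, 94, 165]), (45, [16, 97, 163]), (50, [16, 96, 165]), (55, [14, 100, 146]), (60, [16, 90, 182]), (65, [16, 92, 185]), (70, [16, 94, 179]), (75, [16, 94, 177]), (80, [15, 98, 68]), (85, [17, 102, 75]), (90, [18, 101, 131]), (95, [18, 102, 128]), (100, [18, 91, 187]), (105, [18, 99, 139]), (110, [18, 87, 153]), (115, [19, 82, 190]), (120, [22, 37, 152]), (125, [22, 37, 151])]
```

Run:
```python
from h import *
d=np.load('pics/w10.png.npz'); print(np.round(bp(d['K'],d['E'],[(365,84),(362,130),(355,215)],.0285)[:,:2]*1e3).tolist())
print(ctrl.close_job())
```

```text
[[527.0, -6.0], [496.0, -5.0], [433.0, -3.0]]
the job is handed in; nothing more can be done
None
```

The kit is packed and handed in at about 33 s, with the last measurements putting both chisels, the striking block and the cork block within tolerance and the file and offcut never touched; I viewed 15 pictures, one over the limit of 14, and the hand-in gave no verdict.

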